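Feel out the cocked insert of a large water meter and press it square

TASK

The insert in the neck of the large open water meter is cocked on its seal, and the head ring would cross its thread. Take the brass-tipped drift from the wooden stand, feel across the insert's flat face with its tip to find the high side, and press that side down slowly and gently, with the drift and not with the fingers, until the face is level all round to within about 3 mm from edge to edge. Then hang the drift back in its stand, and leave the other things where they lie.

Things in the scene. Friction and masses are not known exactly. Their poses are not given: they have to be found in the camera images.
- big_meter: large bronze-brown water meter body, fixed on the bench: 280 mm long over its two threaded ports (along its y), belly 160 mm across. Origin: centre of its underside; z up. Its round threaded neck (147 mm across, bore 132 mm, rim 110 mm above the origin) is open at the top; in it, on a black seal ring, sits the grey metal insert.
- face_centre (a point): fixed point on the axis of the neck, 118 mm above the bench, where the centre of the insert's flat face lies. The face is round, 121 mm across; a raised round dial (up to 73 mm across, 27 mm high) covers its middle, so the free flat band runs from 37 to 60 mm from this point. As found, one unknown side is 4 to 8 mm higher than this point at the edge, the opposite side as much lower.
- drift_tip (a point): foot of the drift, centre of its rounded 14 mm brass tip. Drift: upright rod 143 mm long, 0.18 kg; shank 13.6 mm thick up to 65 mm above this point, collar 26 mm across from 65 to 72 mm, dark round grip 18 mm thick from 72 to 143 mm (grasp about 107 mm up). z runs along the drift to its grip.
- drift: the same drift: origin at its tip, z along it towards the grip
- neck_rim (a point): fixed point: centre of the neck's rim, 110 mm above the bench, 8 mm under face_centre. The insert, held by its greased tight seal alone, rocks any way about its centre 16 mm under the face. It yields slowly: pressed 48 mm off centre, that side sinks 1.9 mm/s at 10 N, 3 at 15 N, 5 at 25 N, the other side rising as much; under 1 N it stays. It stays where left; no stop when level. Over 30 N tears the seal.
- stand_hole (a point): centre of the mouth of the hole in the wooden drift stand, a fixed block 90 x 90 mm, 75 mm high, z up. The through hole is 18.5 mm wide; the drift hangs upright in it, its collar resting on the top, its tip then 65 mm below this point (10 mm above the bench). Three 9 mm holes at the corners stay empty.
- strainer: bystander: white strainer cup, 32 mm across, 38 mm high; origin: centre of its underside
- pliers: bystander: pliers lying on the bench, 167 mm long, 11 mm high; origin: centre of the underside
- spanner: bystander: open-ended spanner lying on the bench, 203 mm long, 8 mm high; origin: centre of the underside
There are look-alikes about, which are no part of the job. Of the things shaped like the drift, the dark steel one is meant.

How it is judged:
By the outcome, as a careful person would: the job done as asked, in the order asked, and still so for the second after the job is handed in, with the robot touching nothing.
It also fails if it takes over 72 s, if anything falls off the work surface, if the arm or the gripper's body presses on something with over 40 N, if the wrist force passes 120 N, or if a joint passes its speed limit or range.

ROBOT

A 6-joint arm with a two-finger parallel gripper is mounted at the origin on the work surface; the furniture and walls round the work are solid. World frame = base frame: x ahead of the robot, y to its left, z up, the work surface at z = 0. Lengths are in m, angles in rad, forces in N, time in s.
With the tool pointing down it reaches from about 0.325 to 0.9 m from the base axis. Payload 6.1 kg.
Tool frame: the origin (TCP) lies midway between the tips of the shut fingers; the grasp point (between the pads) lies 19 mm behind it (env.grasp_offset is the distance from the TCP to the grasp point, in m); x points along the fingers, y is the direction in which the jaws open and shut, and the axes are right-handed (so a half turn about x gives the same grasp; the last joint's range is limited). The gripper opens to 87 mm and grips with 3 to 60 N. Pads are 19 mm wide; open, the fingers measure 117 mm over their backs; the gripper's body (75 mm by 190 mm) begins 51 mm behind the grasp point.
Start: joints at [1.198, 0.22, 1.526, -0, 1.395, -0.126], TCP at [0.153, 0.606, 0.202] pointing down, gripper open.
Joint ranges: [-2.98, 2.98], [-0.91, 2.08], [0.09, 2.57], [-1.24, 4.39], [0.2, 2.65], [-2.68, 2.68]. Speed limits (rad/s): [2.57, 2.57, 3.01, 3.14, 3.14, 3.14].

INTERFACE

Orientations are given as a unit quaternion [w, x, y, z].
In Python, from plant import env gives the robot as it stands.
- The arm moves only by the tool send_rows, never from a script. Its argument "plan" is a list of rows, each a list of 3 entries, a list of its own where there are three numbers: the shift along the tool's x, y, z in mm, then the turn about the tool's x in degrees, then the closure, from 0 (fully open) to 1 (shut). A call has 1 to 8 rows; each row shifts and turns the commanded pose from where the row before left it, along the tool's axes as they then stand; what a row does not reach is not made up. A row lasts 1/8 s, in which the tool goes at most 62.5 mm and 10.7 degrees, less where a joint would pass 70% of its speed; a pose out of reach is approached as far as the arm can. A call is refused whole if a number of a shift passes 62.5 or a number of a turn 10.7, either way. A call with a gripper value outside its range is refused whole. The fingers move at their own pace and stop on an object; the grip force is fixed at half the most. Time passes only in rows, so rows that do not move let the fingers close. It gives the time, the measured TCP pose, the force and the opening at its end, in the units of the state.
- env.get_state(): the state, without advancing time (a new reading comes with each control period).
- env.get_image(name): name is "side" or "top" or "wrist"; returns the picture (400x640x3 uint8, red, green, blue); there is no depth.
- env.calibration(name): a dict with "K" (3x3 intrinsics, pixels), "rvec" (rotation vector, rad) and "tvec" (3), from world to camera coordinates, as OpenCV has them. Camera axes: x right, y down, z forward; pixel columns grow to the right and rows downward; lengths in m; the calibration is good to about 2 mm. A picture is of the moment at which its call begins: read the wrist's pose just before it. calibration takes no time and is no camera call; for the wrist camera it gives the pose at the moment of the call.
- env.hand_in(): hands the job in, once; it reports no verdict.
Trained networks look in the newest picture that a camera, given by its name, has taken for a name from the list of things; names that differ only in an ending like _2 or _b are one class to them, and where a whole thing is asked for, a point or a joint stands for the part that bears it (a point fixed in the world has none). Each returns a list of dicts, best first, with "p" (0 to 1); they miss things now and then, are a little off and sometimes report something else, mostly with a low value. They report only what shows in the picture. A call takes as long as a camera call. They do not tell look-alikes from the thing itself.
- env.find_in(camera, query): "centre" ([column, row] in pixels, amid what is visible of it).
The state is a dict: "time_s": time; "joints": joint angles; "dq": joint speeds; "tau": joint torques, N m; "eef_pos": TCP position; "tcp_rot": TCP orientation; "ft_force": force on the tool from outside, world axes, zero at the start; "wrist_torque": the same for the moment, N m; "opening": finger opening in m.
Only numpy, scipy, OpenCV 4.12 (cv2) and the standard library are available. Lean on these libraries where they do the work, as an engineer would, in place of code of your own. Each camera call takes 0.05 s, during which the arm holds its last target.

## Working session

There is one attempt and no reset: what is moved stays moved. The work goes in short steps, Python scripts to look and compute and a tool call to move; the robot and the scene stay as the last step left them, time stands still between calls to the robot, and variables do not carry over. Pictures are saved under pics/ and viewed, and the job is handed in when it is done.

Besides the shell and the picture viewer there is one more tool, called after "Request:" as a command line: name --argument value ..., lists and objects as JSON in quotes. send_rows: Moves the arm, as the interface text tells. Its arguments: {"type":"object","properties":{"plan":{"type":"array","items":{"type":"array"}}},"required":["plan"]}

```bash
mkdir -p pics; ls; cat > h.py <<'E'
import numpy as np, cv2
from plant import env
def save(img,name): cv2.imwrite(f'pics/{name}.png',cv2.cvtColor(img,cv2.COLOR_RGB2BGR))
def cal(n):
    c=env.calibration(n); return np.array(c['K'],float),np.array(c['rvec'],float).reshape(3),np.array(c['tvec'],float).reshape(3)
def proj(n,P,c=None):
    K,r,t=c or cal(n); return cv2.projectPoints(np.array(P,float).reshape(-1,1,3),r,t,K,None)[0].reshape(-1,2)
def ray(n,px,z,c=None):
    K,r,t=c or cal(n); R=cv2.Rodrigues(r)[0]; d=R.T@np.linalg.inv(K)@np.array([px[0],px[1],1.]); C=-R.T@t
    return C+d*(z-C[2])/d[2]
E
python3 - <<'E'
from h import *
for n in('side','top','wrist'):
    save(env.get_image(n),n+'0'); K,r,t=cal(n); print(n,K[0,0],-cv2.Rodrigues(r)[0].T@t)
    for q in ('big_meter','drift','stand_hole','neck_rim','drift_tip'):
        try: print(q,env.find_in(n,q))
        except Exception as e: print(q,e)
s=env.get_state();print(s)
E
```

```text
pics
side 489.4674947883712 [ 0.46998058 -0.89628553  0.71151033]
big_meter [{'centre': [302.7, 172.8], 'p': 0.85}, {'centre': [325.7, 264.3], 'p': 0.41}, {'centre': [322.4, 294.2], 'p': 0.32}]
drift [{'centre': [322.5, 264.8], 'p': 0.95}, {'centre': [282.3, 190.3], 'p': 0.74}]
stand_hole [{'centre': [321.1, 294.6], 'p': 0.56}]
neck_rim [{'centre': [301.8, 169.8], 'p': 0.74}]
drift_tip [{'centre': [282.0, 198.2], 'p': 0.8}, {'centre': [321.2, 265.3], 'p': 0.77}]
top 404.49095650325165 [0.26135985 0.16009077 1.22580833]
big_meter [{'centre': [267.9, 222.4], 'p': 0.62}]
drift [{'centre': [328.4, 255.9], 'p': 0.61}, {'centre': [434.1, 194.2], 'p': 0.49}]
stand_hole [{'centre': [424.5, 202.4], 'p': 0.88}, {'centre': [428.8, 195.4], 'p': 0.5}]
neck_rim [{'centre': [265.3, 223.9], 'p': 0.82}, {'centre': [214.3, 175.4], 'p': 0.43}]
drift_tip [{'centre': [430.4, 197.0], 'p': 0.69}, {'centre': [326.1, 257.3], 'p': 0.64}]
wrist 293.6000975116163 [0.08623107 0.62260704 0.38584031]
big_meter []
drift []
stand_hole []
neck_rim []
drift_tip []
{'time_s': 0.9, 'joints': array([ 1.19795825e+00,  2.20413608e-01,  1.52651142e+00, -2.06220390e-05,
        1.39468050e+00, -1.26114395e-01]), 'dq': array([-0.00078285,  0.00047709,  0.00066893, -0.0003564 ,  0.00204658,
        0.00014124]), 'tau': array([-4.78407164e-04, -4.94566834e+01, -3.87705159e+01,  6.97198464e-02,
        4.69067262e-02, -3.77862989e-05]), 'eef_pos': array([0.15265902, 0.60606044, 0.20222315]), 'tcp_rot': array([ 0.70173916,  0.08700147,  0.7017275 , -0.08701383]), 'ft_force': array([ 0.2541247 ,  0.93259679, -0.12043258]), 'wrist_torque': array([-0.01094694,  0.02677544,  0.01133768]), 'opening': 0.08693523322817119}
```

View pics/side0.png

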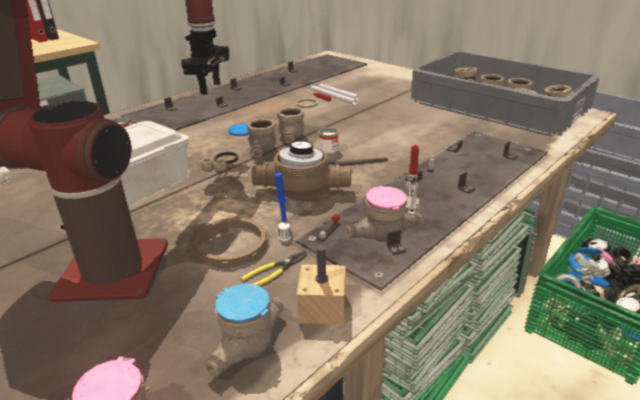

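View pics/top0.png

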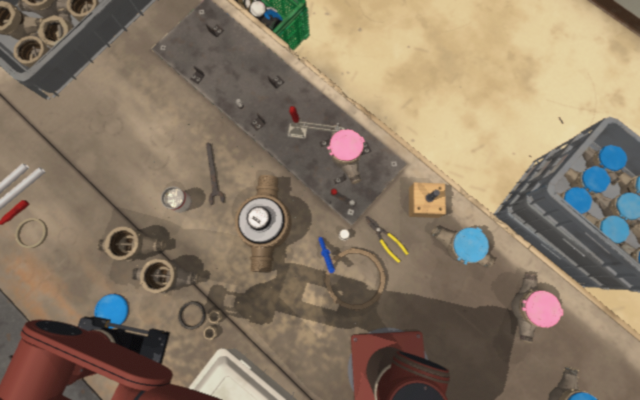

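View pics/wrist0.png

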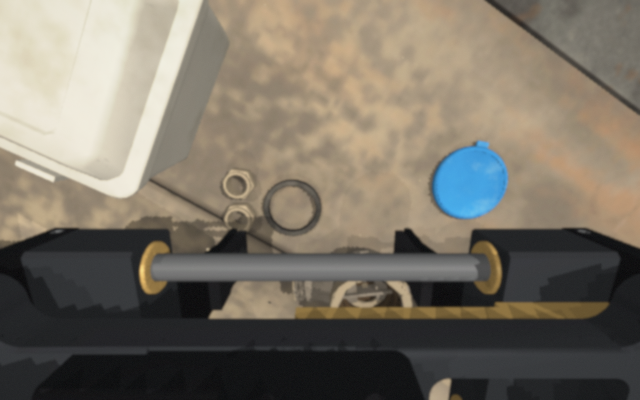

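```bash
python3 - <<'E'
from h import *
a=cv2.imread('pics/top0.png')[150:250,370:490]; b=cv2.imread('pics/side0.png')[230:330,270:390]
cv2.imwrite('pics/c1.png',np.vstack([np.hstack([cv2.resize(x,None,fx=3.3,fy=3.3,interpolation=cv2.INTER_CUBIC) for x in(a,b)])]))
a=cv2.imread('pics/top0.png')[165:275,210:320]; b=cv2.imread('pics/side0.png')[125:205,245:365]
cv2.imwrite('pics/c2.png',np.hstack([cv2.resize(a,(400,400),interpolation=2),cv2.resize(b,(400,267),interpolation=2) if 0 else cv2.copyMakeBorder(cv2.resize(b,(400,267),interpolation=2),0,133,0,0,0)]))
E
```

```text
(no output)
```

View pics/c1.png

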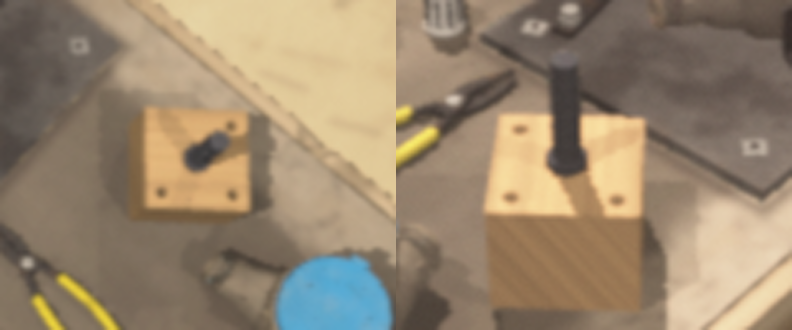

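View pics/c2.png

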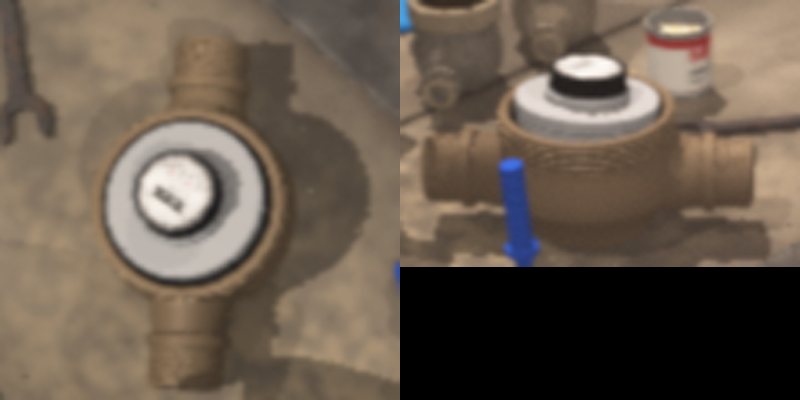

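```bash
python3 - <<'E'
from h import *
from scipy.optimize import least_squares
T=np.array([(145,107),(249,112),(247,212),(143,207)])/3.3+[370,150]
S=np.array([(104,113),(249,120),(244,215),(91,213)])/3.3+[270,230]
print('top',[ray('top',p,.075).round(4) for p in T]);print('side',[ray('side',p,.075).round(4) for p in S])
print('mean',np.mean([ray('top',p,.075) for p in T],0),np.mean([ray('side',p,.075) for p in S],0))
gt=np.array([219,140])/3.3+[370,150]; gs=np.array([565-396,58])/3.3+[270,230]
print('grip top',ray('top',gt,.153),ray('side',gs,.153))
# neck rim: ellipse outline in top crop centre, diam
rt=np.array([190,202])/400*110+[210,165]; 
print('rim top',ray('top',rt,.110))
rs=np.array([(500+673)/2-400,108])/400*120+[245,125]
print('rim side',ray('side',rs,.110))
for n in('top','side'):print(proj(n,[[*ray('top',rt,.110)[:2],.110]]))
E
```

```text
top [array([ 0.5252, -0.1074,  0.075 ]), array([ 0.5157, -0.1987,  0.075 ]), array([ 0.4268, -0.1869,  0.075 ]), array([ 0.436, -0.097,  0.075])]
side [array([ 0.4389, -0.1004,  0.075 ]), array([ 0.5287, -0.1122,  0.075 ]), array([ 0.5198, -0.1975,  0.075 ]), array([ 0.432 , -0.1912,  0.075 ])]
mean [ 0.47590263 -0.14751663  0.075     ] [ 0.47982377 -0.15035074  0.075     ]
grip top [ 0.47628808 -0.1471893   0.153     ] [ 0.47967655 -0.14999861  0.153     ]
rim top [0.43104706 0.33246904 0.11      ]
rim side [0.43609222 0.32508153 0.11      ]
[[262.25 220.55]]
[[299.1567733  156.27868223]]
```

```bash
cat >> h.py <<'E'
from scipy.spatial.transform import Rotation as Ro
def tool(s=None):
    s=s or env.get_state(); q=s['tcp_rot']; return np.array(s['eef_pos']),Ro.from_quat([q[1],q[2],q[3],q[0]]).as_matrix()
def shift(target,roll=0):
    "mm in tool axes from the measured pose"
    p,R=tool(); return (R.T@(np.array(target)-p)*1000).round(1)
def wcam(pos,yaw):
    "predicted wrist calibration with TCP at pos, roll turned by yaw deg about tool x"
    K,r,t=cal('wrist'); Rc=cv2.Rodrigues(r)[0]; p,R=tool()
    C=-Rc.T@t; Cl=R.T@(C-p); RcR=Rc@R
    R2=R@Ro.from_euler('x',yaw,degrees=True).as_matrix(); Rn=RcR@R2.T; Cn=np.array(pos)+R2@Cl
    return K,cv2.Rodrigues(Rn)[0].reshape(3),-Rn@Cn
E
python3 - <<'E'
from h import *
p,R=tool(); print(R.round(3)); K,r,t=cal('wrist'); Rc=cv2.Rodrigues(r)[0]; print('cam in tool',R.T@(-Rc.T@t-p), (Rc@R).round(3))
m=np.array([.433,.329]); 
for yaw in (0,):
  for d in (0.0,.03,.06,.09,.12,.15):
    pos=[*(m-R[:2,2]*d),.25]
    print(d,np.round(pos,3),proj('',[[*m,.118],[*m,.145]],wcam(pos,yaw)).round(), shift(pos))
E
```

```text
[[ 0.     0.244  0.97 ]
 [-0.     0.97  -0.244]
 [-1.    -0.     0.   ]]
cam in tool [-1.83606617e-01 -1.82380647e-04 -6.84540875e-02] [[ 0.     1.     0.   ]
 [-0.255 -0.     0.967]
 [ 0.967 -0.     0.255]]
0.0 [0.433 0.329 0.25 ] [[320. 189.]
 [320. 195.]] [ -47.8 -200.2  339.5]
0.03 [0.404 0.336 0.25 ] [[320. 215.]
 [320. 223.]] [ -47.8 -200.2  309.5]
0.06 [0.375 0.344 0.25 ] [[320. 240.]
 [320. 250.]] [ -47.8 -200.2  279.5]
0.09 [0.346 0.351 0.25 ] [[320. 264.]
 [320. 275.]] [ -47.8 -200.2  249.5]
0.12 [0.317 0.358 0.25 ] [[320. 286.]
 [320. 299.]] [ -47.8 -200.2  219.5]
0.15 [0.288 0.366 0.25 ] [[320. 308.]
 [320. 323.]] [ -47.8 -200.2  189.5]
```

Request:
send_rows --plan '[[[-8, -25, 49], 0, 0], [[-8, -25, 49], 0, 0], [[-8, -25, 49], 0, 0], [[-8, -25, 49], 0, 0], [[-8, -25, 49], 0, 0], [[-8, -25, 49], 0, 0], [[0, -25, 49], 0, 0], [[0, -25, 49], 0, 0]]'

```text
time_s: 1.9
eef_pos: [0.4853, 0.3151, 0.2507]
tcp_rot: [0.702, 0.087, 0.701, -0.087]
ft_force: [-0.1, 0.6, 1.2]
opening: 0.087
```

Request:
send_rows --plan '[[[0, 0, 0], 0, 0], [[0, 0, 0], 0, 0]]'

```text
time_s: 2.15
eef_pos: [0.4837, 0.3164, 0.2501]
tcp_rot: [0.701, 0.087, 0.702, -0.087]
ft_force: [-0.0, -0.3, -0.2]
opening: 0.0872
```

```bash
python3 - <<'E'
from h import *
c=cal('wrist'); save(env.get_image('wrist'),'w1'); np.savez('w1.npz',K=c[0],r=c[1],t=c[2])
s=env.get_state(); print(s['time_s'],s['eef_pos'],s['ft_force'])
E
```

```text
2.2 [0.48326296 0.31695826 0.25017377] [-0.29900197  0.24725813  0.35565423]
```

View pics/w1.png

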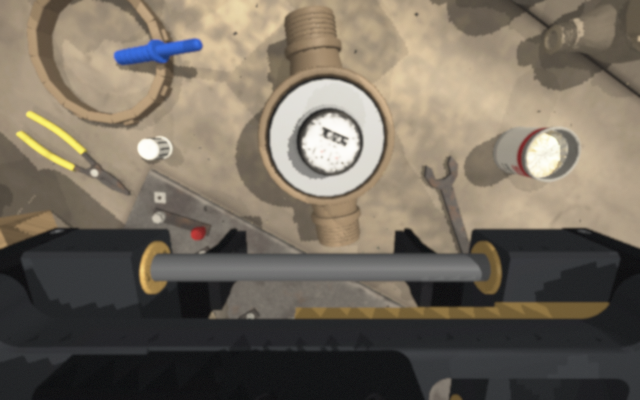

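```bash
python3 - <<'E'
from h import *
from scipy.optimize import least_squares
im=cv2.imread('pics/w1.png'); z=np.load('w1.npz'); c=(z['K'],z['r'],z['t'])
hsv=cv2.cvtColor(im,cv2.COLOR_BGR2HSV).astype(int)
g=cv2.cvtColor(im,cv2.COLOR_BGR2GRAY).astype(float)
c0=np.array([327,138.]); face=[];bore=[]
for a in np.radians(np.arange(0,360,5)):
    rr=np.arange(40,72,.25); pts=c0+np.outer(rr,[np.cos(a),np.sin(a)])
    v=cv2.remap(g.astype(np.float32),pts[:,0].astype(np.float32)[None],pts[:,1].astype(np.float32)[None],1)[0]
    d=np.gradient(cv2.GaussianBlur(v[None],(0,0),2)[0]) if 0 else np.gradient(v)
    i=np.argmin(d[:120]); face.append(pts[i]); j=i+4+np.argmax(d[i+4:i+40]) if i+8<len(d) else i; bore.append(pts[j])
face=np.array(face);bore=np.array(bore)
th=np.linspace(0,2*np.pi,73)[:-1]
def fitc(pts,zz,R0,free):
    P=np.array([ray('',p,zz,c)[:2] for p in pts])
    f=lambda q: np.hypot(P[:,0]-q[0],P[:,1]-q[1])-q[2]
    r=least_squares(f,[.43,.33,R0],loss='soft_l1',f_scale=.001); print(zz,r.x.round(4),np.std(r.fun).round(4)); return r,P
fitc(face,.118,.06,1); fitc(bore,.110,.066,1)
# tilted disc fit (centre x,y, tilt ax, ay), radius 60.5
P0=face
def model(q):
    K,r,t=c;R=cv2.Rodrigues(r)[0]; C=-R.T@t
    n=np.array([-q[2],-q[3],1.]); c3=np.array([q[0],q[1],.118]); 
    out=[]
    for p in P0:
        d=R.T@np.linalg.inv(K)@[p[0],p[1],1.]; X=C+d*((c3-C)@n)/(d@n); out.append(np.linalg.norm(X-c3)-q[4])
    return np.array(out)
for fixed in (1,):
    r=least_squares(model,[.43,.33,0,0,.0605],loss='soft_l1',f_scale=.001);print('tilt',r.x.round(4),np.std(r.fun).round(4))
v=im.copy()
for p in face: cv2.circle(v,tuple(p.round().astype(int)),0,(0,0,255),-1)
for p in bore: cv2.circle(v,tuple(p.round().astype(int)),0,(0,255,0),-1)
for zz,rd,col in((.11,.0735,(255,0,0)),):
    pass
cv2.imwrite('pics/f1.png',cv2.resize(v[50:230,230:430],None,fx=3,fy=3,interpolation=0))
E
```

```text
0.118 [0.4341 0.3354 0.0601] 0.0003
0.11 [0.4338 0.3353 0.0659] 0.0003
tilt [ 0.4348  0.3365 -0.0582 -0.0991  0.0605] 0.0002
```

View pics/f1.png

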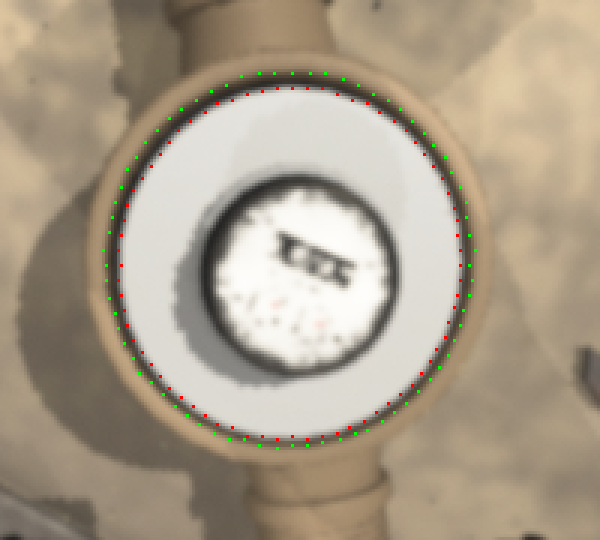

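Request:
send_rows --plan '[[[0, -56, 20], 0, 0], [[0, -56, 20], 0, 0], [[0, -56, 20], 0, 0], [[0, -56, 20], 0, 0], [[0, -56, 20], 0, 0], [[0, -56, 20], 0, 0], [[0, -56, 20], 0, 0], [[0, -56, 20], 0, 0]]'

```text
time_s: 3.2
eef_pos: [0.53, -0.1572, 0.2507]
tcp_rot: [0.702, 0.086, 0.701, -0.086]
ft_force: [0.2, 0.2, 1.2]
opening: 0.0867
```

Request:
send_rows --plan '[[[0, 0, 0], 0, 0], [[0, 0, 0], 0, 0]]'

```text
time_s: 3.45
eef_pos: [0.5297, -0.1556, 0.2501]
tcp_rot: [0.702, 0.087, 0.702, -0.086]
ft_force: [-0.2, 0.3, 0.5]
opening: 0.0871
```

```bash
python3 - <<'E'
from h import *
c=cal('wrist'); save(env.get_image('wrist'),'w2'); np.savez('w2.npz',K=c[0],r=c[1],t=c[2])
s=env.get_state(); print(s['time_s'],s['eef_pos'],s['tcp_rot'],s['ft_force'])
print(proj('',[[.478,-.149,.075],[.478,-.149,.153]],c))
E
```

```text
3.5 [ 0.52973066 -0.15519641  0.25021275] [ 0.70173781  0.0865781   0.70189802 -0.08606659] [-0.18928174 -0.8956661  -0.55627289]
[[315.06143704 138.99699234]
 [313.73222093 142.94072779]]
```

View pics/w2.png

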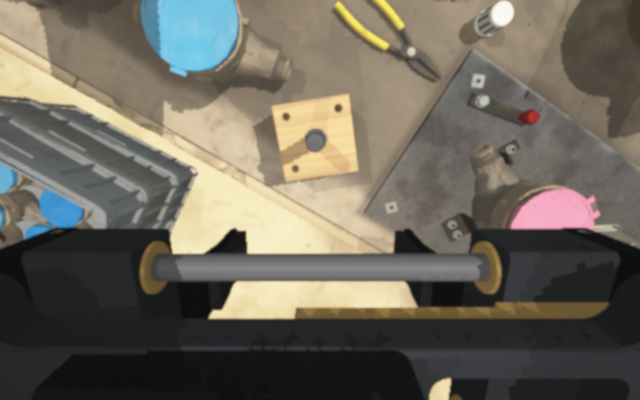

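```bash
python3 - <<'E'
from h import *
im=cv2.imread('pics/w2.png'); z=np.load('w2.npz'); c=(z['K'],z['r'],z['t'])
cv2.imwrite('pics/f2.png',cv2.resize(im[80:200,260:370],None,fx=5,fy=5,interpolation=2))
hsv=cv2.cvtColor(im,cv2.COLOR_BGR2HSV); g=cv2.cvtColor(im,cv2.COLOR_BGR2GRAY)
m=np.zeros_like(g); m[115:165,290:345]=(g[115:165,290:345]<110)*255
n,l,st,ce=cv2.connectedComponentsWithStats(m)
for i in range(1,n):
    if st[i,4]>60: print(st[i],ce[i],ray('',ce[i],.153,c),ray('',ce[i],.075,c))
E
```

```text
[306 131  19  14  94] [315.65957447 135.18085106] [ 0.47155186 -0.14548747  0.153     ] [ 0.47385965 -0.14720569  0.075     ]
```

View pics/f2.png

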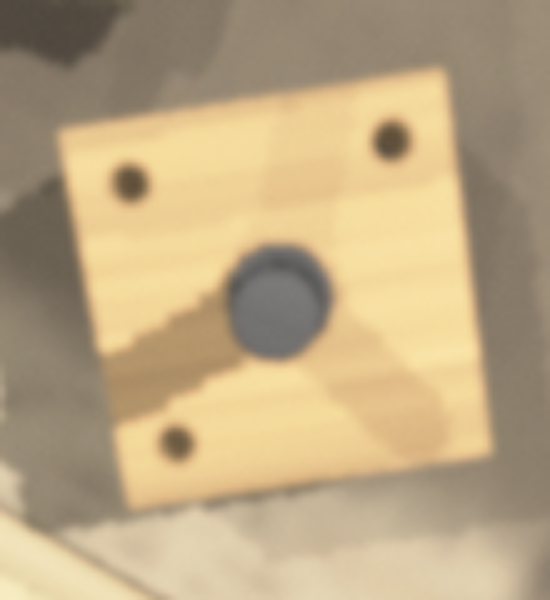

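```bash
python3 - <<'E'
from h import *
z=np.load('w2.npz'); c=(z['K'],z['r'],z['t'])
Q=np.array([(60,128),(443,68),(495,455),(128,508)])/5+[260,80]-0.4
W=np.array([ray('',p,.075,c) for p in Q]);print(W.round(4),W.mean(0), [np.linalg.norm(W[i]-W[i-1]) for i in range(4)])
e=W[1]-W[0];print('yaw',np.degrees(np.arctan2(e[1],e[0])))
print('grip',ray('',np.array([275,311])/5+[260,80]-.4,.153,c))
print('collar',ray('',np.array([279,297])/5+[260,80]-.4,.079,c))
print(shift([.477,-.148,.16]),shift([.477,-.148,.098]))
E
```

```text
[[ 0.4284 -0.1885  0.075 ]
 [ 0.4373 -0.0992  0.075 ]
 [ 0.5279 -0.1065  0.075 ]
 [ 0.5186 -0.1976  0.075 ]] [ 0.47805532 -0.14795598  0.075     ] [np.float64(0.09063986752450315), np.float64(0.08969470990772643), np.float64(0.09086301941089273), np.float64(0.09156524288665112)]
yaw 84.34046032206676
grip [ 0.47718024 -0.14794895  0.153     ]
collar [ 0.47793633 -0.14850441  0.079     ]
[ 90.2  -5.9 -52.9] [152.2  -5.9 -52.9]
```

Request:
send_rows --plan '[[[10, -2, -18], 0, 0], [[20, -2, -18], 0, 0], [[20, -2, -17], 0, 0], [[10, 0, 0], 0, 0.3], [[0, 0, 0], 0, 0.3], [[0, 0, 0], 0, 0.3]]'

```text
time_s: 4.25
eef_pos: [0.4779, -0.1499, 0.1912]
tcp_rot: [0.702, 0.087, 0.701, -0.087]
ft_force: [0.4, -0.2, 0.4]
opening: 0.0654
```

```bash
python3 - <<'E'
from h import *
s=env.get_state(); print(s['time_s'],s['eef_pos'],s['ft_force'],shift([.4776,-.148,.098]))
E
```

```text
4.25 [ 0.47791281 -0.14988975  0.19122698] [ 0.37002482 -0.22908165  0.357829  ] [93.2  1.8 -0.9]
```

Request:
send_rows --plan '[[[25, 1, -0.5], 0, 0.4], [[25, 0.5, 0], 0, 0.4], [[25, 0, 0], 0, 0.4], [[18, 0, 0], 0, 0.4], [[0, 0, 0], 0, 0.4], [[0, 0, 0], 0, 0.4]]'

```text
time_s: 5.0
eef_pos: [0.4775, -0.1488, 0.0983]
tcp_rot: [0.702, 0.087, 0.701, -0.087]
ft_force: [0.5, -0.6, -0.2]
opening: 0.0522
```

```bash
python3 - <<'E'
from h import *
s=env.get_state(); print(s['time_s'],s['eef_pos'],s['ft_force'],shift([.4776,-.148,.098]))
E
```

```text
5.0 [ 0.47751392 -0.14883441  0.09828951] [ 0.47313704 -0.59593605 -0.16944615] [ 0.3  0.8 -0.1]
```

Well placed; close.

Request:
send_rows --plan '[[[0, 0.5, 0], 0, 1], [[0, 0, 0], 0, 1], [[0, 0, 0], 0, 1], [[0, 0, 0], 0, 1], [[0, 0, 0], 0, 1], [[0, 0, 0], 0, 1]]'

```text
time_s: 5.75
eef_pos: [0.4769, -0.1479, 0.0973]
tcp_rot: [0.702, 0.087, 0.702, -0.087]
ft_force: [-0.4, 1.7, 1.8]
opening: 0.017
```

Request:
send_rows --plan '[[[-15, 0, 0], 0, 1], [[-25, 0, 0], 0, 1], [[-30, 0, 0], 0, 1], [[-40, 0, 0], 0, 1], [[-40, 0, 0], 0, 1], [[-20, 0, 0], 0, 1], [[0, 0, 0], 0, 1], [[0, 0, 0], 0, 1]]'

```text
time_s: 6.75
eef_pos: [0.4762, -0.1478, 0.2663]
tcp_rot: [0.701, 0.087, 0.702, -0.087]
ft_force: [-0.1, 0.2, -1.7]
opening: 0.017
```

```bash
python3 - <<'E'
from h import *
s=env.get_state(); print(s['time_s'],s['eef_pos'],s['ft_force'])
save(env.get_image('side'),'s2'); save(env.get_image('wrist'),'w3')
a=cv2.imread('pics/s2.png')[160:340,230:430]; cv2.imwrite('pics/s2c.png',np.hstack([cv2.resize(a,(440,396),interpolation=2),cv2.resize(cv2.imread('pics/w3.png')[:, 140:500],(356,396))]))
E
```

```text
6.75 [ 0.47620315 -0.1477502   0.26628024] [-0.06196145  0.20540895 -1.68448113]
```

View pics/s2c.png

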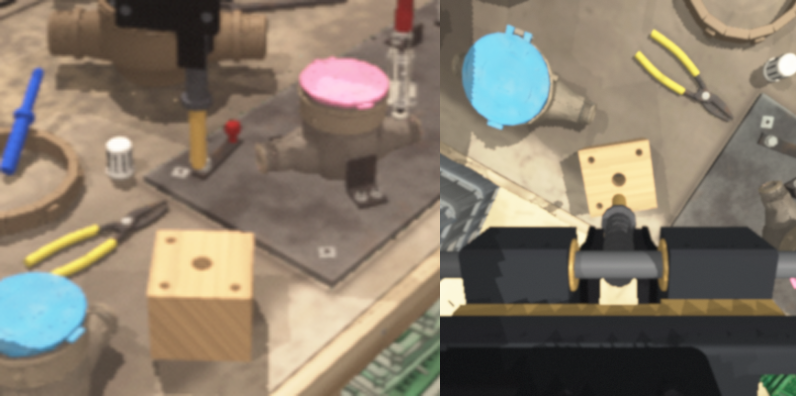

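Request:
send_rows --plan '[[[0, 30, -11], 0, 1], [[0, 57, -20], 0, 1], [[0, 57, -20], 0, 1], [[0, 57, -20], 0, 1], [[0, 57, -20], 0, 1], [[0, 57, -20], 0, 1], [[0, 57, -20], 0, 1], [[0, 40, -16], 0, 1]]'

```text
time_s: 7.85
eef_pos: [0.4336, 0.2897, 0.2659]
tcp_rot: [0.701, 0.086, 0.702, -0.087]
ft_force: [-0.7, 0.5, -0.2]
opening: 0.017
```

Request:
send_rows --plan '[[[0, 0, 0], 0, 1], [[0, 0, 0], 0, 1], [[0, 0, 0], 0, 1]]'

```text
time_s: 8.22
eef_pos: [0.4351, 0.2862, 0.2668]
tcp_rot: [0.701, 0.087, 0.702, -0.088]
ft_force: [-0.3, -0.5, -2.1]
opening: 0.0176
```

```bash
python3 - <<'E'
from h import *
s=env.get_state(); print(s['time_s'],s['eef_pos'],s['ft_force'],shift([.434,.2874,.217]))
save(env.get_image('wrist'),'w4'); s=env.get_state(); print(s['ft_force'])
a=cv2.imread('pics/w4.png')[0:300,140:500];cv2.imwrite('pics/w4c.png',cv2.resize(a,None,fx=2,fy=2))
E
```

```text
8.225 [0.43508451 0.28622932 0.26681068] [-0.26370252 -0.50457852 -2.12930862] [49.8  0.9 -1.3]
[-0.48844938 -0.43660866 -1.23091129]
```

View pics/w4c.png

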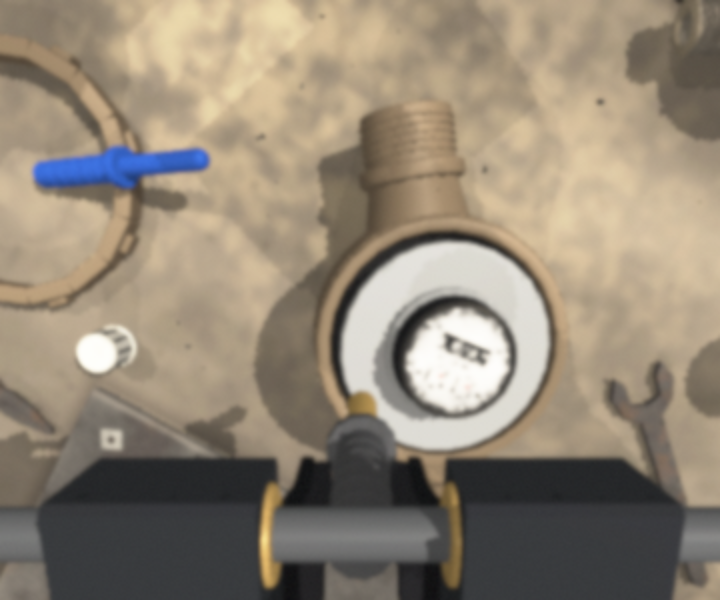

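Request:
send_rows --plan '[[[15, 0.5, -0.5], 0, 1], [[20, 0, -0.5], 0, 1], [[10, 0, 0], 0, 1], [[4, 0, 0], 0, 1], [[0, 0, 0], 0, 1], [[0, 0, 0], 0, 1]]'

```text
time_s: 9.02
eef_pos: [0.4345, 0.2884, 0.219]
tcp_rot: [0.702, 0.087, 0.701, -0.087]
ft_force: [0.6, 0.4, -1.2]
opening: 0.0172
```

Request:
send_rows --plan '[[[0.5, 0, 0], 0, 1], [[0.5, 0, 0], 0, 1]]'

```text
time_s: 9.28
eef_pos: [0.4342, 0.2883, 0.2175]
tcp_rot: [0.702, 0.087, 0.702, -0.087]
ft_force: [-0.6, -0.2, -2.1]
opening: 0.0171
```

Request:
send_rows --plan '[[[0.5, 0, 0], 0, 1], [[0.5, 0, 0], 0, 1]]'

```text
time_s: 9.52
eef_pos: [0.434, 0.2882, 0.2162]
tcp_rot: [0.702, 0.087, 0.702, -0.087]
ft_force: [-0.1, -0.1, -1.6]
opening: 0.0175
```

Request:
send_rows --plan '[[[0.5, 0, 0], 0, 1], [[0.5, 0, 0], 0, 1]]'

```text
time_s: 9.78
eef_pos: [0.4341, 0.2882, 0.2152]
tcp_rot: [0.702, 0.087, 0.702, -0.087]
ft_force: [0.4, 0.1, -1.8]
opening: 0.0172
```

Request:
send_rows --plan '[[[0.5, 0, 0], 0, 1], [[0.5, 0, 0], 0, 1]]'

```text
time_s: 10.02
eef_pos: [0.4341, 0.2882, 0.2142]
tcp_rot: [0.702, 0.087, 0.702, -0.087]
ft_force: [0.0, 0.0, -1.2]
opening: 0.0171
```

Request:
send_rows --plan '[[[0.5, 0, 0], 0, 1], [[0.5, 0, 0], 0, 1]]'

```text
time_s: 10.28
eef_pos: [0.4341, 0.2882, 0.2132]
tcp_rot: [0.702, 0.087, 0.702, -0.087]
ft_force: [1.0, -0.1, -1.8]
opening: 0.0173
```

Request:
send_rows --plan '[[[0.4, 0, 0], 0, 1], [[0.4, 0, 0], 0, 1]]'

```text
time_s: 10.52
eef_pos: [0.4341, 0.2882, 0.2124]
tcp_rot: [0.702, 0.087, 0.702, -0.087]
ft_force: [0.2, 0.5, -1.8]
opening: 0.017
```

Request:
send_rows --plan '[[[0.4, 0, 0], 0, 1]]'

```text
time_s: 10.65
eef_pos: [0.4341, 0.2882, 0.212]
tcp_rot: [0.702, 0.087, 0.702, -0.087]
ft_force: [-0.1, 0.2, -2.4]
opening: 0.0173
```

Request:
send_rows --plan '[[[0.4, 0, 0], 0, 1], [[0.4, 0, 0], 0, 1]]'

```text
time_s: 10.9
eef_pos: [0.4341, 0.2882, 0.2112]
tcp_rot: [0.702, 0.087, 0.702, -0.087]
ft_force: [-0.1, 0.3, -1.1]
opening: 0.0173
```

Request:
send_rows --plan '[[[0.4, 0, 0], 0, 1]]'

```text
time_s: 11.02
eef_pos: [0.434, 0.2882, 0.2108]
tcp_rot: [0.702, 0.087, 0.702, -0.087]
ft_force: [-0.2, 0.0, -1.5]
opening: 0.0172
```

Request:
send_rows --plan '[[[0.4, 0, 0], 0, 1]]'

```text
time_s: 11.15
eef_pos: [0.4341, 0.2882, 0.2104]
tcp_rot: [0.702, 0.087, 0.702, -0.087]
ft_force: [-0.2, 1.0, -2.1]
opening: 0.017
```

Request:
send_rows --plan '[[[0.4, 0, 0], 0, 1]]'

```text
time_s: 11.28
eef_pos: [0.434, 0.2882, 0.21]
tcp_rot: [0.702, 0.087, 0.702, -0.087]
ft_force: [-0.2, 0.3, -1.9]
opening: 0.017
```

Request:
send_rows --plan '[[[0.4, 0, 0], 0, 1]]'

```text
time_s: 11.4
eef_pos: [0.4341, 0.2882, 0.2096]
tcp_rot: [0.702, 0.087, 0.702, -0.087]
ft_force: [-0.3, 0.0, -1.5]
opening: 0.0173
```

Request:
send_rows --plan '[[[0.4, 0, 0], 0, 1]]'

```text
time_s: 11.52
eef_pos: [0.4342, 0.2882, 0.2094]
tcp_rot: [0.702, 0.087, 0.702, -0.087]
ft_force: [-0.6, -0.3, 0.1]
opening: 0.0171
```

Request:
send_rows --plan '[[[0.4, 0, 0], 0, 1]]'

```text
time_s: 11.65
eef_pos: [0.4343, 0.2882, 0.2093]
tcp_rot: [0.702, 0.087, 0.702, -0.087]
ft_force: [-1.4, 0.2, 1.8]
opening: 0.0172
```

Request:
send_rows --plan '[[[-20, 0, 0], 0, 1], [[-20, 0, 0], 0, 1], [[0, 17, -29], 0, 1], [[0, 17, -29], 0, 1], [[15, 0, 0], 0, 1], [[15, 0, 0], 0, 1], [[5, 0, 0], 0, 1], [[0, 0, 0], 0, 1]]'

```text
time_s: 12.65
eef_pos: [0.3862, 0.3346, 0.2129]
tcp_rot: [0.701, 0.087, 0.702, -0.088]
ft_force: [0.2, 0.5, -0.8]
opening: 0.0171
```

Request:
send_rows --plan '[[[0, 0, 0], 0, 1], [[0, 0, 0], 0, 1]]'

```text
time_s: 12.9
eef_pos: [0.3866, 0.3354, 0.2144]
tcp_rot: [0.702, 0.087, 0.701, -0.087]
ft_force: [-0.7, -0.4, -1.1]
opening: 0.0174
```

Request:
send_rows --plan '[[[0.7, 0, 0], 0, 1], [[0.7, 0, 0], 0, 1]]'

```text
time_s: 13.15
eef_pos: [0.3862, 0.3354, 0.2126]
tcp_rot: [0.702, 0.087, 0.702, -0.087]
ft_force: [0.2, -0.2, -1.4]
opening: 0.017
```

Request:
send_rows --plan '[[[0.7, 0, 0], 0, 1], [[0.7, 0, 0], 0, 1]]'

```text
time_s: 13.4
eef_pos: [0.3861, 0.3354, 0.211]
tcp_rot: [0.702, 0.087, 0.702, -0.087]
ft_force: [0.5, -0.2, -2.0]
opening: 0.0173
```

Request:
send_rows --plan '[[[0.5, 0, 0], 0, 1]]'

```text
time_s: 13.52
eef_pos: [0.3861, 0.3353, 0.2105]
tcp_rot: [0.702, 0.087, 0.702, -0.087]
ft_force: [0.1, 0.3, -2.0]
opening: 0.0172
```

Request:
send_rows --plan '[[[0.5, 0, 0], 0, 1]]'

```text
time_s: 13.65
eef_pos: [0.3861, 0.3353, 0.21]
tcp_rot: [0.702, 0.087, 0.702, -0.087]
ft_force: [0.0, -0.2, -2.1]
opening: 0.017
```

Request:
send_rows --plan '[[[0.5, 0, 0], 0, 1]]'

```text
time_s: 13.78
eef_pos: [0.3861, 0.3353, 0.2095]
tcp_rot: [0.702, 0.087, 0.702, -0.087]
ft_force: [0.3, 0.3, -2.0]
opening: 0.0174
```

Request:
send_rows --plan '[[[0.5, 0, 0], 0, 1]]'

```text
time_s: 13.9
eef_pos: [0.3861, 0.3353, 0.209]
tcp_rot: [0.702, 0.087, 0.702, -0.087]
ft_force: [-0.0, 0.4, -1.3]
opening: 0.017
```

Request:
send_rows --plan '[[[0.5, 0, 0], 0, 1]]'

```text
time_s: 14.02
eef_pos: [0.3862, 0.3354, 0.2087]
tcp_rot: [0.702, 0.087, 0.702, -0.087]
ft_force: [-0.5, -0.9, -0.6]
opening: 0.017
```

Request:
send_rows --plan '[[[0.5, 0, 0], 0, 1]]'

```text
time_s: 14.15
eef_pos: [0.3863, 0.3354, 0.2085]
tcp_rot: [0.702, 0.087, 0.702, -0.087]
ft_force: [0.1, 0.1, 0.6]
opening: 0.0174
```

Request:
send_rows --plan '[[[0.5, 0, 0], 0, 1]]'

```text
time_s: 14.28
eef_pos: [0.3865, 0.3355, 0.2082]
tcp_rot: [0.702, 0.087, 0.701, -0.087]
ft_force: [-0.5, -0.2, 3.6]
opening: 0.0168
```

Request:
send_rows --plan '[[[0.5, 0, 0], 0, 1]]'

```text
time_s: 14.4
eef_pos: [0.3866, 0.3356, 0.2079]
tcp_rot: [0.702, 0.087, 0.701, -0.087]
ft_force: [-0.9, -0.3, 5.9]
opening: 0.0173
```

Request:
send_rows --plan '[[[-21, 0, 0], 0, 1], [[-21, 0, 0], 0, 1], [[0, 7, 31], 0, 1], [[0, 8, 31], 0, 1], [[0, 8, 31], 0, 1], [[20, 0, 0], 0, 1], [[15, 0, 0], 0, 1], [[5, 0, 0], 0, 1]]'

```text
time_s: 15.4
eef_pos: [0.4799, 0.3344, 0.2064]
tcp_rot: [0.7, 0.086, 0.703, -0.088]
ft_force: [0.5, -0.0, -1.1]
opening: 0.0173
```

Request:
send_rows --plan '[[[0, 0, 0], 0, 1], [[0, 0, 0], 0, 1], [[0, 0, 0], 0, 1]]'

```text
time_s: 15.78
eef_pos: [0.4822, 0.3352, 0.21]
tcp_rot: [0.702, 0.087, 0.701, -0.087]
ft_force: [-0.7, -0.7, -3.0]
opening: 0.0175
```

Request:
send_rows --plan '[[[0.7, 0, 0], 0, 1], [[0.7, 0, 0], 0, 1]]'

```text
time_s: 16.02
eef_pos: [0.482, 0.3349, 0.2078]
tcp_rot: [0.702, 0.087, 0.702, -0.087]
ft_force: [0.3, 0.1, -1.5]
opening: 0.0173
```

Request:
send_rows --plan '[[[0.7, 0, 0], 0, 1], [[0.7, 0, 0], 0, 1]]'

```text
time_s: 16.27
eef_pos: [0.4819, 0.3349, 0.2061]
tcp_rot: [0.702, 0.087, 0.702, -0.087]
ft_force: [0.5, 0.7, -2.1]
opening: 0.017
```

Request:
send_rows --plan '[[[0.7, 0, 0], 0, 1], [[0.7, 0, 0], 0, 1]]'

```text
time_s: 16.52
eef_pos: [0.4819, 0.3349, 0.2048]
tcp_rot: [0.702, 0.087, 0.702, -0.087]
ft_force: [0.1, 0.9, -1.7]
opening: 0.0171
```

Request:
send_rows --plan '[[[0.5, 0, 0], 0, 1], [[0.5, 0, 0], 0, 1]]'

```text
time_s: 16.77
eef_pos: [0.4819, 0.3349, 0.2038]
tcp_rot: [0.702, 0.087, 0.702, -0.087]
ft_force: [-0.2, 0.2, -1.6]
opening: 0.017
```

Request:
send_rows --plan '[[[0.5, 0, 0], 0, 1]]'

```text
time_s: 16.9
eef_pos: [0.4819, 0.3349, 0.2033]
tcp_rot: [0.702, 0.087, 0.702, -0.087]
ft_force: [1.4, -0.2, -1.9]
opening: 0.0169
```

Request:
send_rows --plan '[[[0.5, 0, 0], 0, 1]]'

```text
time_s: 17.02
eef_pos: [0.4819, 0.3349, 0.2028]
tcp_rot: [0.702, 0.087, 0.702, -0.087]
ft_force: [0.1, -0.5, -1.8]
opening: 0.0171
```

Request:
send_rows --plan '[[[0.5, 0, 0], 0, 1]]'

```text
time_s: 17.15
eef_pos: [0.4819, 0.3349, 0.2023]
tcp_rot: [0.702, 0.087, 0.702, -0.087]
ft_force: [-0.1, 0.1, -1.8]
opening: 0.0173
```

Request:
send_rows --plan '[[[0.5, 0, 0], 0, 1]]'

```text
time_s: 17.27
eef_pos: [0.482, 0.3349, 0.202]
tcp_rot: [0.702, 0.087, 0.702, -0.087]
ft_force: [0.2, 0.1, -0.2]
opening: 0.0175
```

Request:
send_rows --plan '[[[-25, 0, 0], 0, 1], [[-20, 0, 0], 0, 1], [[0, -28, -31], 0, 1], [[0, -28.5, -31.4], 0, 1], [[15, 0, 0], 0, 1], [[12, 0, 0], 0, 1], [[5, 0, 0], 0, 1], [[0, 0, 0], 0, 1]]'

```text
time_s: 18.27
eef_pos: [0.4078, 0.2954, 0.214]
tcp_rot: [0.701, 0.087, 0.702, -0.087]
ft_force: [-0.1, -0.4, -1.1]
opening: 0.0174
```

Request:
send_rows --plan '[[[0, 0, 0], 0, 1], [[0, 0, 0], 0, 1]]'

```text
time_s: 18.52
eef_pos: [0.408, 0.2955, 0.2152]
tcp_rot: [0.702, 0.087, 0.702, -0.087]
ft_force: [0.5, 0.1, -1.3]
opening: 0.017
```

Request:
send_rows --plan '[[[0.7, 0, 0], 0, 1], [[0.7, 0, 0], 0, 1], [[0.7, 0, 0], 0, 1]]'

```text
time_s: 18.9
eef_pos: [0.4076, 0.2954, 0.2127]
tcp_rot: [0.702, 0.087, 0.702, -0.087]
ft_force: [0.5, -0.5, -1.9]
opening: 0.0174
```

Request:
send_rows --plan '[[[0.5, 0, 0], 0, 1], [[0.5, 0, 0], 0, 1]]'

```text
time_s: 19.15
eef_pos: [0.4076, 0.2954, 0.2117]
tcp_rot: [0.702, 0.087, 0.702, -0.087]
ft_force: [-0.6, 0.3, -1.2]
opening: 0.0172
```

Request:
send_rows --plan '[[[0.5, 0, 0], 0, 1]]'

```text
time_s: 19.27
eef_pos: [0.4076, 0.2954, 0.2112]
tcp_rot: [0.702, 0.087, 0.702, -0.087]
ft_force: [0.8, 0.1, -1.2]
opening: 0.0169
```

Request:
send_rows --plan '[[[0.5, 0, 0], 0, 1]]'

```text
time_s: 19.4
eef_pos: [0.4076, 0.2953, 0.2107]
tcp_rot: [0.702, 0.087, 0.702, -0.087]
ft_force: [0.3, -0.1, -0.8]
opening: 0.0174
```

Request:
send_rows --plan '[[[0.5, 0, 0], 0, 1], [[0.5, 0, 0], 0, 1], [[0.4, 0, 0], 0, 1]]'

```text
time_s: 19.77
eef_pos: [0.408, 0.2955, 0.21]
tcp_rot: [0.702, 0.087, 0.701, -0.087]
ft_force: [-0.6, -0.5, 4.3]
opening: 0.017
```

Request:
send_rows --plan '[[[0.4, 0, 0], 0, 1], [[0.3, 0, 0], 0, 1]]'

```text
time_s: 20.02
eef_pos: [0.4081, 0.2955, 0.2096]
tcp_rot: [0.702, 0.087, 0.701, -0.087]
ft_force: [-0.3, -0.4, 6.4]
opening: 0.0168
```

Request:
send_rows --plan '[[[0.25, 0, 0], 0, 1], [[0.25, 0, 0], 0, 1]]'

```text
time_s: 20.27
eef_pos: [0.4082, 0.2955, 0.2092]
tcp_rot: [0.702, 0.087, 0.701, -0.087]
ft_force: [-0.2, -1.4, 7.2]
opening: 0.0172
```

Request:
send_rows --plan '[[[0.25, 0, 0], 0, 1], [[0.25, 0, 0], 0, 1], [[0.25, 0, 0], 0, 1], [[0.25, 0, 0], 0, 1]]'

```text
time_s: 20.78
eef_pos: [0.4082, 0.2954, 0.2084]
tcp_rot: [0.702, 0.087, 0.701, -0.087]
ft_force: [-1.3, -2.0, 8.2]
opening: 0.0171
```

Request:
send_rows --plan '[[[0.25, 0, 0], 0, 1], [[0.25, 0, 0], 0, 1], [[0.25, 0, 0], 0, 1], [[0.25, 0, 0], 0, 1]]'

```text
time_s: 21.28
eef_pos: [0.4082, 0.2954, 0.2075]
tcp_rot: [0.702, 0.087, 0.701, -0.087]
ft_force: [-0.8, -2.6, 8.3]
opening: 0.0173
```

Request:
send_rows --plan '[[[0.25, 0, 0], 0, 1], [[0.25, 0, 0], 0, 1], [[0.25, 0, 0], 0, 1]]'

```text
time_s: 21.65
eef_pos: [0.4082, 0.2953, 0.2068]
tcp_rot: [0.702, 0.087, 0.701, -0.087]
ft_force: [-1.5, -2.9, 8.3]
opening: 0.0171
```

Request:
send_rows --plan '[[[0.25, 0, 0], 0, 1], [[0.25, 0, 0], 0, 1], [[0.25, 0, 0], 0, 1], [[0.25, 0, 0], 0, 1]]'

```text
time_s: 22.15
eef_pos: [0.4082, 0.2952, 0.2059]
tcp_rot: [0.702, 0.087, 0.701, -0.087]
ft_force: [-1.5, -1.9, 10.4]
opening: 0.0171
```

Request:
send_rows --plan '[[[0.2, 0, 0], 0, 1], [[0, 0, 0], 0, 1]]'

```text
time_s: 22.4
eef_pos: [0.4081, 0.2952, 0.2055]
tcp_rot: [0.702, 0.087, 0.701, -0.087]
ft_force: [-2.0, -2.5, 8.8]
opening: 0.0172
```

Request:
send_rows --plan '[[[0, 0, 0], 0, 1], [[-22, 0, 0], 0, 1], [[-20, 0, 0], 0, 1], [[0, 45, 16], 0, 1], [[0, 45.6, 15.7], 0, 1], [[17, 0, 0], 0, 1], [[14, 0, 0], 0, 1], [[5, 0, 0], 0, 1]]'

```text
time_s: 23.4
eef_pos: [0.4591, 0.3742, 0.2081]
tcp_rot: [0.701, 0.086, 0.703, -0.088]
ft_force: [-0.3, -0.3, -1.4]
opening: 0.017
```

Request:
send_rows --plan '[[[0, 0, 0], 0, 1], [[0, 0, 0], 0, 1], [[0, 0, 0], 0, 1]]'

```text
time_s: 23.78
eef_pos: [0.4608, 0.3756, 0.2112]
tcp_rot: [0.702, 0.087, 0.701, -0.087]
ft_force: [-0.1, 0.8, -2.3]
opening: 0.0175
```

Request:
send_rows --plan '[[[0.6, 0, 0], 0, 1], [[0.6, 0, 0], 0, 1], [[0.6, 0, 0], 0, 1]]'

```text
time_s: 24.15
eef_pos: [0.4605, 0.3755, 0.2083]
tcp_rot: [0.702, 0.087, 0.702, -0.087]
ft_force: [-0.6, 0.2, -1.8]
opening: 0.0171
```

Request:
send_rows --plan '[[[0.5, 0, 0], 0, 1]]'

```text
time_s: 24.28
eef_pos: [0.4604, 0.3755, 0.2077]
tcp_rot: [0.702, 0.087, 0.702, -0.087]
ft_force: [-0.5, 0.2, -1.9]
opening: 0.0168
```

Request:
send_rows --plan '[[[0.5, 0, 0], 0, 1]]'

```text
time_s: 24.4
eef_pos: [0.4605, 0.3755, 0.2073]
tcp_rot: [0.702, 0.087, 0.702, -0.087]
ft_force: [-0.4, -0.0, -0.4]
opening: 0.0172
```

Request:
send_rows --plan '[[[0.4, 0, 0], 0, 1]]'

```text
time_s: 24.52
eef_pos: [0.4605, 0.3755, 0.2069]
tcp_rot: [0.702, 0.087, 0.702, -0.087]
ft_force: [-1.1, -0.2, -1.6]
opening: 0.017
```

Request:
send_rows --plan '[[[0.4, 0, 0], 0, 1]]'

```text
time_s: 24.65
eef_pos: [0.4605, 0.3755, 0.2066]
tcp_rot: [0.702, 0.087, 0.702, -0.087]
ft_force: [0.1, 0.1, -1.5]
opening: 0.0173
```

Request:
send_rows --plan '[[[0.4, 0, 0], 0, 1]]'

```text
time_s: 24.78
eef_pos: [0.4605, 0.3755, 0.2061]
tcp_rot: [0.702, 0.087, 0.702, -0.087]
ft_force: [-0.2, -1.3, -0.4]
opening: 0.0173
```

Request:
send_rows --plan '[[[0.4, 0, 0], 0, 1]]'

```text
time_s: 24.9
eef_pos: [0.4605, 0.3755, 0.2057]
tcp_rot: [0.702, 0.087, 0.702, -0.087]
ft_force: [0.4, 0.1, -1.2]
opening: 0.0171
```

Request:
send_rows --plan '[[[0.4, 0, 0], 0, 1]]'

```text
time_s: 25.02
eef_pos: [0.4605, 0.3755, 0.2053]
tcp_rot: [0.702, 0.087, 0.702, -0.087]
ft_force: [0.3, -0.7, -1.4]
opening: 0.0173
```

Request:
send_rows --plan '[[[0.4, 0, 0], 0, 1]]'

```text
time_s: 25.15
eef_pos: [0.4605, 0.3755, 0.205]
tcp_rot: [0.702, 0.087, 0.702, -0.087]
ft_force: [0.0, 0.2, -1.5]
opening: 0.0172
```

Request:
send_rows --plan '[[[0.4, 0, 0], 0, 1]]'

```text
time_s: 25.28
eef_pos: [0.4605, 0.3755, 0.2046]
tcp_rot: [0.702, 0.087, 0.702, -0.087]
ft_force: [0.8, 0.4, -0.7]
opening: 0.0173
```

Request:
send_rows --plan '[[[0.4, 0, 0], 0, 1]]'

```text
time_s: 25.4
eef_pos: [0.4605, 0.3755, 0.2043]
tcp_rot: [0.702, 0.087, 0.702, -0.087]
ft_force: [-0.3, -0.1, -0.2]
opening: 0.017
```

Request:
send_rows --plan '[[[-23, 0, 0], 0, 1], [[-20, 0, 0], 0, 1], [[0, -15, -31], 0, 1], [[0, -14.5, -30.2], 0, 1], [[17, 0, 0], 0, 1], [[14, 0, 0], 0, 1], [[6, 0, 0], 0, 1], [[2, 0, 0], 0, 1]]'

```text
time_s: 26.4
eef_pos: [0.3942, 0.3616, 0.2072]
tcp_rot: [0.701, 0.087, 0.702, -0.088]
ft_force: [0.2, -1.0, -2.3]
opening: 0.0172
```

Request:
send_rows --plan '[[[0, 0, 0], 0, 1], [[0, 0, 0], 0, 1], [[0, 0, 0], 0, 1]]'

```text
time_s: 26.78
eef_pos: [0.3942, 0.362, 0.2086]
tcp_rot: [0.702, 0.087, 0.702, -0.087]
ft_force: [-0.5, -0.7, -1.0]
opening: 0.0171
```

Request:
send_rows --plan '[[[0.5, 0, 0], 0, 1], [[0.5, 0, 0], 0, 1]]'

```text
time_s: 27.02
eef_pos: [0.394, 0.3618, 0.2073]
tcp_rot: [0.702, 0.087, 0.702, -0.087]
ft_force: [-0.4, -0.3, -1.5]
opening: 0.0173
```

Request:
send_rows --plan '[[[0.5, 0, 0], 0, 1]]'

```text
time_s: 27.15
eef_pos: [0.3939, 0.3618, 0.2067]
tcp_rot: [0.702, 0.087, 0.702, -0.087]
ft_force: [0.3, 0.2, -1.8]
opening: 0.0172
```

Request:
send_rows --plan '[[[0.5, 0, 0], 0, 1]]'

```text
time_s: 27.28
eef_pos: [0.3939, 0.3618, 0.2061]
tcp_rot: [0.702, 0.087, 0.702, -0.087]
ft_force: [0.1, -0.6, -0.8]
opening: 0.0172
```

Request:
send_rows --plan '[[[0.4, 0, 0], 0, 1]]'

```text
time_s: 27.4
eef_pos: [0.3939, 0.3618, 0.2057]
tcp_rot: [0.702, 0.087, 0.702, -0.087]
ft_force: [-0.1, -0.1, -1.4]
opening: 0.0172
```

Request:
send_rows --plan '[[[0.4, 0, 0], 0, 1]]'

```text
time_s: 27.52
eef_pos: [0.3939, 0.3618, 0.2054]
tcp_rot: [0.702, 0.087, 0.702, -0.087]
ft_force: [0.5, 0.0, -0.9]
opening: 0.017
```

Request:
send_rows --plan '[[[0.3, 0, 0], 0, 1]]'

```text
time_s: 27.65
eef_pos: [0.394, 0.3618, 0.2052]
tcp_rot: [0.702, 0.087, 0.702, -0.087]
ft_force: [0.1, -0.5, -0.0]
opening: 0.0172
```

Request:
send_rows --plan '[[[-23, 0, 0], 0, 1], [[-20, 0, 0], 0, 1], [[0, -11, 30], 0, 1], [[0, -11, 30], 0, 1], [[0, -9.7, 30.5], 0, 1], [[17, 0, 0], 0, 1], [[14, 0, 0], 0, 1], [[7, 0, 0], 0, 1]]'

```text
time_s: 28.65
eef_pos: [0.4724, 0.3091, 0.2083]
tcp_rot: [0.701, 0.086, 0.703, -0.087]
ft_force: [0.4, 0.7, -1.4]
opening: 0.0168
```

Request:
send_rows --plan '[[[1, 0, 0], 0, 1], [[0, 0, 0], 0, 1], [[0, 0, 0], 0, 1], [[0, 0, 0], 0, 1]]'

```text
time_s: 29.15
eef_pos: [0.4741, 0.3092, 0.2096]
tcp_rot: [0.702, 0.087, 0.701, -0.087]
ft_force: [0.3, 0.4, -1.8]
opening: 0.0172
```

Request:
send_rows --plan '[[[0.5, 0, 0], 0, 1], [[0.5, 0, 0], 0, 1]]'

```text
time_s: 29.4
eef_pos: [0.474, 0.3089, 0.2081]
tcp_rot: [0.702, 0.087, 0.702, -0.087]
ft_force: [0.4, -0.2, -2.1]
opening: 0.0172
```

Request:
send_rows --plan '[[[0.5, 0, 0], 0, 1], [[0.5, 0, 0], 0, 1]]'

```text
time_s: 29.65
eef_pos: [0.4739, 0.3089, 0.207]
tcp_rot: [0.702, 0.087, 0.702, -0.087]
ft_force: [0.1, 0.1, -1.7]
opening: 0.0171
```

Request:
send_rows --plan '[[[0.4, 0, 0], 0, 1]]'

```text
time_s: 29.78
eef_pos: [0.4739, 0.309, 0.2066]
tcp_rot: [0.702, 0.087, 0.702, -0.087]
ft_force: [-0.6, 0.4, -2.1]
opening: 0.0172
```

Request:
send_rows --plan '[[[0.4, 0, 0], 0, 1]]'

```text
time_s: 29.9
eef_pos: [0.474, 0.309, 0.2063]
tcp_rot: [0.702, 0.087, 0.702, -0.087]
ft_force: [0.1, 0.6, -1.5]
opening: 0.0171
```

Request:
send_rows --plan '[[[0.4, 0, 0], 0, 1]]'

```text
time_s: 30.02
eef_pos: [0.4739, 0.309, 0.2059]
tcp_rot: [0.702, 0.087, 0.702, -0.087]
ft_force: [-0.1, 0.2, -1.4]
opening: 0.0172
```

Request:
send_rows --plan '[[[0.4, 0, 0], 0, 1]]'

```text
time_s: 30.15
eef_pos: [0.4739, 0.309, 0.2055]
tcp_rot: [0.702, 0.087, 0.702, -0.087]
ft_force: [-0.2, 0.1, -2.1]
opening: 0.0171
```

Request:
send_rows --plan '[[[0.4, 0, 0], 0, 1]]'

```text
time_s: 30.28
eef_pos: [0.474, 0.309, 0.2051]
tcp_rot: [0.702, 0.087, 0.702, -0.087]
ft_force: [0.1, -0.2, -0.8]
opening: 0.017
```

Request:
send_rows --plan '[[[0.4, 0, 0], 0, 1]]'

```text
time_s: 30.4
eef_pos: [0.4741, 0.309, 0.205]
tcp_rot: [0.702, 0.087, 0.702, -0.087]
ft_force: [-0.6, 0.1, 0.7]
opening: 0.0174
```

Request:
send_rows --plan '[[[-23, 0, 0], 0, 1], [[-20, 0, 0], 0, 1], [[0, -15, -31], 0, 1], [[0, -14.5, -30.1], 0, 1], [[17, 0, 0], 0, 1], [[14, 0, 0], 0, 1], [[6, 0, 0], 0, 1], [[1, 0, 0], 0, 1]]'

```text
time_s: 31.4
eef_pos: [0.4076, 0.2951, 0.2087]
tcp_rot: [0.701, 0.087, 0.702, -0.088]
ft_force: [-0.8, -0.9, -0.8]
opening: 0.0173
```

Request:
send_rows --plan '[[[0, 0, 0], 0, 1], [[0, 0, 0], 0, 1], [[0, 0, 0], 0, 1]]'

```text
time_s: 31.78
eef_pos: [0.4077, 0.2954, 0.21]
tcp_rot: [0.702, 0.087, 0.702, -0.087]
ft_force: [-0.3, -0.1, -1.9]
opening: 0.0173
```

Request:
send_rows --plan '[[[0.5, 0, 0], 0, 1], [[0.5, 0, 0], 0, 1]]'

```text
time_s: 32.02
eef_pos: [0.4075, 0.2953, 0.2087]
tcp_rot: [0.702, 0.087, 0.702, -0.087]
ft_force: [-0.1, -0.5, -1.0]
opening: 0.0172
```

Request:
send_rows --plan '[[[0.4, 0, 0], 0, 1]]'

```text
time_s: 32.15
eef_pos: [0.4075, 0.2953, 0.2083]
tcp_rot: [0.702, 0.087, 0.702, -0.087]
ft_force: [0.1, 0.3, -1.0]
opening: 0.0174
```

Request:
send_rows --plan '[[[0.4, 0, 0], 0, 1]]'

```text
time_s: 32.28
eef_pos: [0.4075, 0.2953, 0.2079]
tcp_rot: [0.702, 0.087, 0.702, -0.087]
ft_force: [-0.3, 0.7, -2.2]
opening: 0.017
```

Request:
send_rows --plan '[[[0.4, 0, 0], 0, 1]]'

```text
time_s: 32.4
eef_pos: [0.4075, 0.2953, 0.2074]
tcp_rot: [0.702, 0.087, 0.702, -0.087]
ft_force: [-0.1, 0.3, -2.2]
opening: 0.0174
```

Request:
send_rows --plan '[[[0.5, 0, 0], 0, 1], [[0.4, 0, 0], 0, 1]]'

```text
time_s: 32.65
eef_pos: [0.4075, 0.2953, 0.2065]
tcp_rot: [0.702, 0.087, 0.702, -0.087]
ft_force: [-0.3, -0.8, -1.9]
opening: 0.017
```

Request:
send_rows --plan '[[[0.4, 0, 0], 0, 1]]'

```text
time_s: 32.78
eef_pos: [0.4075, 0.2953, 0.2062]
tcp_rot: [0.702, 0.087, 0.702, -0.087]
ft_force: [0.7, -0.1, -1.3]
opening: 0.0178
```

Request:
send_rows --plan '[[[0.4, 0, 0], 0, 1]]'

```text
time_s: 32.9
eef_pos: [0.4076, 0.2953, 0.2059]
tcp_rot: [0.702, 0.087, 0.702, -0.087]
ft_force: [-0.6, -0.0, -0.0]
opening: 0.0174
```

Request:
send_rows --plan '[[[0.4, 0, 0], 0, 1]]'

```text
time_s: 33.02
eef_pos: [0.4077, 0.2953, 0.2058]
tcp_rot: [0.702, 0.087, 0.702, -0.087]
ft_force: [-0.2, 0.2, 1.3]
opening: 0.0173
```

Request:
send_rows --plan '[[[0.4, 0, 0], 0, 1], [[0.3, 0, 0], 0, 1]]'

```text
time_s: 33.28
eef_pos: [0.4079, 0.2954, 0.2054]
tcp_rot: [0.702, 0.087, 0.701, -0.087]
ft_force: [-0.1, -0.4, 4.0]
opening: 0.0171
```

Request:
send_rows --plan '[[[0, 0, 0], 0, 1], [[0, 0, 0], 0, 1]]'

```text
time_s: 33.52
eef_pos: [0.4077, 0.2954, 0.2051]
tcp_rot: [0.702, 0.087, 0.702, -0.087]
ft_force: [0.3, -0.3, 4.6]
opening: 0.017
```

Request:
send_rows --plan '[[[0, 0, 0], 0, 1], [[-3, 0, 0], 0, 1], [[0, 0, 0], 0, 1], [[0.5, 0, 0], 0, 1], [[0.5, 0, 0], 0, 1]]'

```text
time_s: 34.15
eef_pos: [0.4072, 0.2952, 0.2062]
tcp_rot: [0.702, 0.087, 0.702, -0.087]
ft_force: [0.2, 0.2, -1.3]
opening: 0.017
```

Request:
send_rows --plan '[[[0.4, 0, 0], 0, 1]]'

```text
time_s: 34.28
eef_pos: [0.4074, 0.2952, 0.206]
tcp_rot: [0.702, 0.087, 0.702, -0.087]
ft_force: [-1.5, 0.3, -1.4]
opening: 0.0166
```

Request:
send_rows --plan '[[[0.4, 0, 0], 0, 1]]'

```text
time_s: 34.4
eef_pos: [0.4074, 0.2953, 0.2058]
tcp_rot: [0.702, 0.087, 0.702, -0.087]
ft_force: [0.0, 0.0, -1.3]
opening: 0.0174
```

Request:
send_rows --plan '[[[0.4, 0, 0], 0, 1]]'

```text
time_s: 34.52
eef_pos: [0.4075, 0.2953, 0.2055]
tcp_rot: [0.702, 0.087, 0.702, -0.087]
ft_force: [-0.0, -1.0, -1.4]
opening: 0.0168
```

Request:
send_rows --plan '[[[0.4, 0, 0], 0, 1]]'

```text
time_s: 34.65
eef_pos: [0.4076, 0.2953, 0.2053]
tcp_rot: [0.702, 0.087, 0.702, -0.087]
ft_force: [-0.5, -0.5, 0.4]
opening: 0.017
```

Request:
send_rows --plan '[[[-20, 0, 0], 0, 1], [[-40, 0, 0], 0, 1], [[0, -30, 13], 0, 1], [[0, -57, 24], 0, 1], [[0, -57, 24], 0, 1], [[0, -57, 24], 0, 1], [[0, -57, 24], 0, 1], [[0, -57, 24], 0, 1]]'

```text
time_s: 35.65
eef_pos: [0.4596, -0.0446, 0.2654]
tcp_rot: [0.702, 0.087, 0.701, -0.087]
ft_force: [-0.0, -0.1, -2.0]
opening: 0.0173
```

Request:
send_rows --plan '[[[0, -56, 24], 0, 1], [[0, -42, 18.3], 0, 1], [[0, 0, 0], 0, 1], [[0, 0, 0], 0, 1], [[0, 0, 0], 0, 1]]'

```text
time_s: 36.28
eef_pos: [0.4766, -0.1469, 0.2651]
tcp_rot: [0.702, 0.087, 0.702, -0.086]
ft_force: [0.2, 0.1, -2.6]
opening: 0.0175
```

```bash
python3 - <<'E'
from h import *
s=env.get_state(); print(s['time_s'],s['eef_pos'],s['ft_force'])
c=cal('wrist'); save(env.get_image('wrist'),'w5'); cs=cal('side'); save(env.get_image('side'),'s5'); np.savez('w5.npz',K=c[0],r=c[1],t=c[2])
a=cv2.imread('pics/w5.png')[120:240,260:380]; b=cv2.imread('pics/s5.png')[180:320,260:400]
cv2.imwrite('pics/c5.png',np.hstack([cv2.resize(a,(400,400),interpolation=2),cv2.resize(b,(400,400),interpolation=2)]))
p,R=tool(); x,y=p[:2]
print('side pred tip/collar',proj('side',[[x,y,p[2]-.0873],[x,y,p[2]-.0223]]),'hole',proj('side',[[.478,-.148,.075]]))
print('wrist pred tip, hole',proj('',[[x,y,p[2]-.0873],[.478,-.148,.075]],c))
E
```

```text
36.275 [ 0.47656258 -0.1468731   0.26514271] [ 0.19764947  0.11277535 -2.5904593 ]
side pred tip/collar [[319.28365063 235.91179985]
 [318.47079879 206.48429785]] hole [[321.14734704 278.74336095]]
wrist pred tip, hole [[320.34743757 199.00860616]
 [319.71155635 180.60572118]]
```

View pics/c5.png

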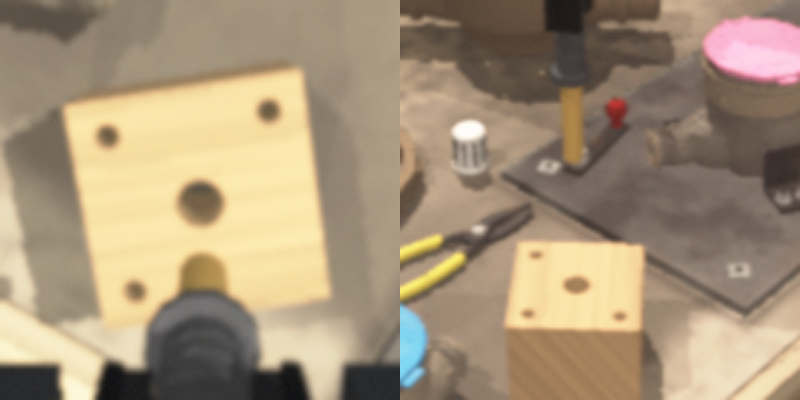

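```bash
python3 - <<'E'
from h import *
s=env.get_state(); print(s['time_s'],s['eef_pos'],shift([.4778,-.148,.17]))
E
```

```text
36.375 [ 0.47666408 -0.14690799  0.26524905] [95.2 -0.8  1.3]
```

Request:
send_rows --plan '[[[20, -0.8, 1.3], 0, 1], [[30, 0, 0], 0, 1], [[25, 0, 0], 0, 1], [[15, 0, 0], 0, 1], [[2, 0, 0], 0, 1], [[0, 0, 0], 0, 1], [[0, 0, 0], 0, 1]]'

```text
time_s: 37.25
eef_pos: [0.4784, -0.1494, 0.1743]
tcp_rot: [0.702, 0.087, 0.701, -0.087]
ft_force: [-0.3, 0.1, -1.5]
opening: 0.0173
```

```bash
python3 - <<'E'
from h import *
s=env.get_state(); print(s['time_s'],s['eef_pos'],s['ft_force'],shift([.4778,-.148,.097]))
save(env.get_image('side'),'s6'); b=cv2.imread('pics/s6.png')[210:320,265:385]
cv2.imwrite('pics/c6.png',cv2.resize(b,(600,550),interpolation=2))
E
```

```text
37.25 [ 0.4784186  -0.14942262  0.17434104] [-0.30258962  0.13059195 -1.54972461] [77.3  1.3 -1.1]
```

View pics/c6.png

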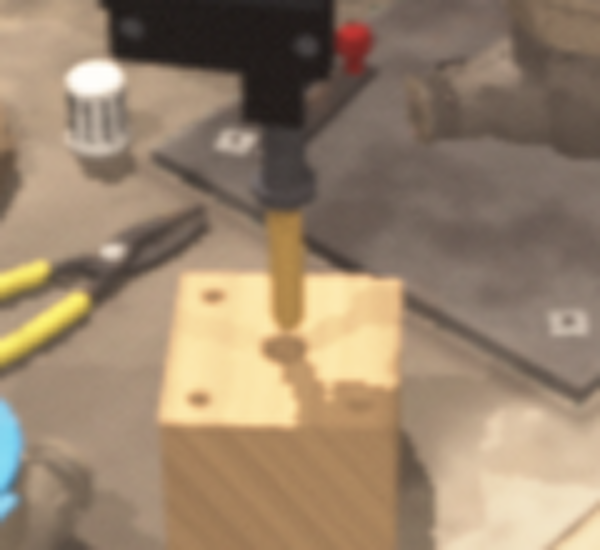

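Request:
send_rows --plan '[[[0, 0.8, -1.2], 0, 1], [[0, 0, 0], 0, 1], [[0, 0, 0], 0, 1]]'

```text
time_s: 37.67
eef_pos: [0.4767, -0.1481, 0.1732]
tcp_rot: [0.702, 0.087, 0.702, -0.087]
ft_force: [0.2, -0.2, -1.2]
opening: 0.0174
```

```bash
python3 - <<'E'
from h import *
s=env.get_state(); print(s['time_s'],s['eef_pos'],s['ft_force'],shift([.4778,-.148,.097]))
c=cal('wrist'); save(env.get_image('wrist'),'w7'); save(env.get_image('side'),'s7'); save(env.get_image('top'),'t7')
a=cv2.imread('pics/w7.png')[120:220,270:370]; b=cv2.imread('pics/s7.png')[240:300,290:350]
cv2.imwrite('pics/c7.png',np.hstack([cv2.resize(a,(400,400),interpolation=2),cv2.resize(b,(400,400),interpolation=2)]))
p,R=tool(); x,y=p[:2]
print(proj('side',[[x,y,p[2]-.0873],[.478,-.148,.075]]))
print(proj('',[[x,y,p[2]-.0873],[.478,-.148,.075]],c))
E
```

```text
37.675 [ 0.47668372 -0.14805566  0.17317782] [ 0.21839339 -0.23019536 -1.19274573] [76.2  0.3  1.1]
[[320.35540448 274.55397376]
 [321.14734704 278.74336095]]
[[320.39560736 198.81229069]
 [320.76570715 197.40395223]]
```

View pics/c7.png

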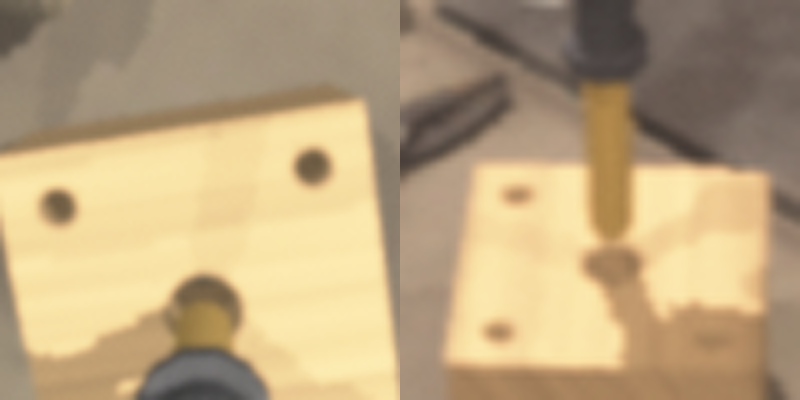

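Request:
send_rows --plan '[[[5, 0, 0], 0, 1], [[7, 0, 0], 0, 1], [[7, 0, 0], 0, 1]]'

```text
time_s: 38.2
eef_pos: [0.4765, -0.1479, 0.1533]
tcp_rot: [0.702, 0.087, 0.702, -0.087]
ft_force: [-1.0, -0.5, -1.1]
opening: 0.017
```

Request:
send_rows --plan '[[[10, 0, 0], 0, 1], [[12, 0, 0], 0, 1]]'

```text
time_s: 38.45
eef_pos: [0.4766, -0.148, 0.1313]
tcp_rot: [0.702, 0.087, 0.702, -0.087]
ft_force: [0.4, -0.1, -2.2]
opening: 0.0173
```

In the hole, no contact force.

Request:
send_rows --plan '[[[12, 0, 0], 0, 1], [[12, 0, 0], 0, 1], [[4, 0, 0], 0, 1], [[2, 0, 0], 0, 1]]'

```text
time_s: 38.95
eef_pos: [0.4767, -0.1481, 0.1019]
tcp_rot: [0.702, 0.087, 0.702, -0.087]
ft_force: [-0.3, -0.4, -1.3]
opening: 0.0172
```

Request:
send_rows --plan '[[[1, 0, 0], 0, 1], [[1, 0, 0], 0, 1]]'

```text
time_s: 39.2
eef_pos: [0.477, -0.1482, 0.1005]
tcp_rot: [0.702, 0.087, 0.701, -0.087]
ft_force: [0.5, 0.8, -2.1]
opening: 0.017
```

Request:
send_rows --plan '[[[1, 0, 0], 0, 1]]'

```text
time_s: 39.33
eef_pos: [0.4769, -0.1482, 0.0994]
tcp_rot: [0.702, 0.087, 0.702, -0.087]
ft_force: [0.2, -0.5, -1.6]
opening: 0.0173
```

Request:
send_rows --plan '[[[1, 0, 0], 0, 1]]'

```text
time_s: 39.45
eef_pos: [0.4768, -0.1481, 0.0982]
tcp_rot: [0.702, 0.087, 0.702, -0.087]
ft_force: [0.8, -0.4, -1.5]
opening: 0.0174
```

Request:
send_rows --plan '[[[0.7, 0, 0], 0, 1]]'

```text
time_s: 39.58
eef_pos: [0.4767, -0.148, 0.0974]
tcp_rot: [0.702, 0.087, 0.702, -0.087]
ft_force: [0.7, 0.3, -0.8]
opening: 0.017
```

Request:
send_rows --plan '[[[0.7, 0, 0], 0, 1], [[0, 0, 0], 0, 1]]'

```text
time_s: 39.83
eef_pos: [0.4769, -0.1481, 0.0973]
tcp_rot: [0.702, 0.087, 0.702, -0.087]
ft_force: [-1.6, 0.9, 4.3]
opening: 0.017
```

Request:
send_rows --plan '[[[0, 0, 0], 0, 0.6], [[0, 0, 0], 0, 0.4], [[0, 0, 0], 0, 0.3], [[0, 0, 0], 0, 0.3], [[0, 0, 0], 0, 0.3]]'

```text
time_s: 40.45
eef_pos: [0.4767, -0.148, 0.0966]
tcp_rot: [0.702, 0.087, 0.702, -0.087]
ft_force: [0.4, 0.8, -0.4]
opening: 0.0569
```

Request:
send_rows --plan '[[[-15, 0, 0], 0, 0.3], [[-30, 0, 0], 0, 0.3], [[-40, 0, 0], 0, 0.3], [[-40, 0, 0], 0, 0.3], [[-30, 0, 50], 0, 0.3], [[0, 0, 0], 0, 0.3], [[0, 0, 0], 0, 0.3]]'

```text
time_s: 41.32
eef_pos: [0.5247, -0.16, 0.2516]
tcp_rot: [0.701, 0.087, 0.702, -0.087]
ft_force: [-0.4, 1.1, 1.1]
opening: 0.0612
```

```bash
python3 - <<'E'
from h import *
s=env.get_state(); print(s['time_s'],s['eef_pos'],s['ft_force'],s['opening'])
c=cal('wrist'); save(env.get_image('wrist'),'w8'); save(env.get_image('side'),'s8'); save(env.get_image('top'),'t8')
a=cv2.imread('pics/w8.png')[60:230,240:410]; b=cv2.imread('pics/s8.png')[130:330,220:420]
cv2.imwrite('pics/c8.png',np.hstack([cv2.resize(a,(400,400),interpolation=2),cv2.resize(b,(400,400),interpolation=2)]))
E
```

```text
41.325 [ 0.52466017 -0.16004191  0.25161977] [-0.35417383  1.05632184  1.07593554] 0.06118257464037312
```

View pics/c8.png

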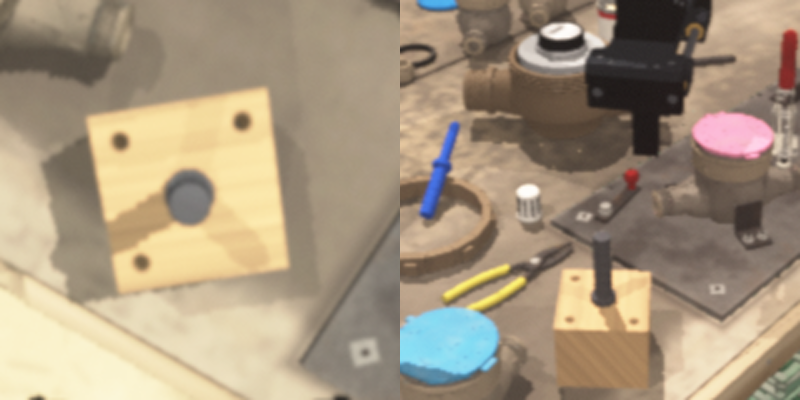

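Drift is back, hanging upright with its collar on the stand. A last camera check of the face.

Request:
send_rows --plan '[[[0, 56, -20], 0, 0], [[0, 56, -20], 0, 0], [[0, 56, -20], 0, 0], [[0, 56, -20], 0, 0], [[0, 56, -20], 0, 0], [[0, 56, -20], 0, 0], [[0, 56, -20], 0, 0], [[0, 56, -20], 0, 0]]'

```text
time_s: 42.48
eef_pos: [0.4782, 0.3147, 0.2514]
tcp_rot: [0.702, 0.087, 0.702, -0.087]
ft_force: [0.9, -0.4, 0.7]
opening: 0.0871
```

Request:
send_rows --plan '[[[0, 0, 0], 0, 0], [[0, 0, 0], 0, 0], [[0, 0, 0], 0, 0]]'

```text
time_s: 42.85
eef_pos: [0.4796, 0.3119, 0.2516]
tcp_rot: [0.702, 0.087, 0.702, -0.088]
ft_force: [-0.2, 0.0, -0.2]
opening: 0.0871
```

```bash
python3 - <<'E'
from h import *
from scipy.optimize import least_squares
s=env.get_state(); print(s['time_s'],s['eef_pos'])
c=cal('wrist'); img=env.get_image('wrist'); save(img,'w9')
g=cv2.cvtColor(img,cv2.COLOR_RGB2GRAY).astype(np.float32)
c0=proj('',[[.434,.3354,.118]],c)[0]; print(c0); face=[]
for a in np.radians(np.arange(0,360,5)):
    rr=np.arange(40,72,.25); pts=(c0+np.outer(rr,[np.cos(a),np.sin(a)])).astype(np.float32)
    v=cv2.remap(g,pts[:,0][None],pts[:,1][None],1)[0]; face.append(pts[np.argmin(np.gradient(v)[:120])])
K,r,t=c;R=cv2.Rodrigues(r)[0]; C=-R.T@t
D=[R.T@np.linalg.inv(K)@[p[0],p[1],1.] for p in face]
def model(q):
    n=np.array([-q[2],-q[3],1.]); c3=np.array([q[0],q[1],.118])
    return np.array([np.linalg.norm(C+d*((c3-C)@n)/(d@n)-c3)-q[4] for d in D])
q=least_squares(model,[.434,.335,0,0,.0605],loss='soft_l1',f_scale=.001);print(q.x.round(4),np.std(q.fun),'edge mm',np.hypot(*q.x[2:4])*121)
cv2.imwrite('pics/c9.png',cv2.resize(cv2.imread('pics/w9.png')[40:240,220:440],None,fx=3,fy=3))
E
```

```text
42.85 [0.47957273 0.3118619  0.2515667 ]
[331.38750169 142.50597568]
[ 0.4338  0.3354  0.0085 -0.0156  0.0605] 0.0002660827896303509 edge mm 2.14951314257976
```

View pics/c9.png

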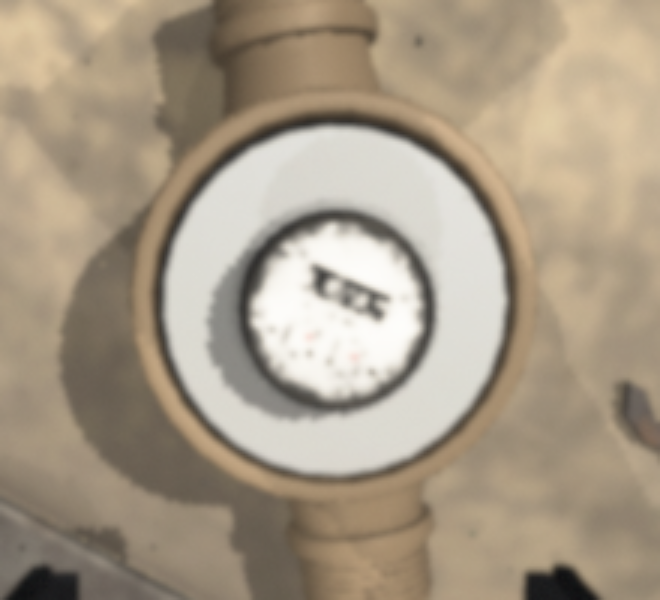

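```bash
python3 -c "
from h import *
print(env.hand_in())"
```

```text
the job is handed in; nothing more can be done
None
```

The insert is level within the 3 mm allowed by my checks, and the drift is hanging in its stand again. I handed the job in at about 43 s; no verdict is given.

- **Feeling:** I took the dark steel drift from the wooden stand and touched the face at three sides. The −x and −y sides were high. That puts the highest side about 5.3 mm up at 48 mm from centre, or about 6.6 mm at the edge.
- **Pressing:** I pressed that side down with the drift at about 8–12 N, sinking about 2 mm/s. A re-check showed about 1.9 mm still left edge to edge, so I gave it a second light press of about 6 N.
- **Level check by touch:** The pressed side and both cross points read within about 0.2 mm of each other. I did not touch the opposite side again after the second press; its last reading was about 0.7 mm low, and the press should have raised it to match.
- **Level check by camera:** The last wrist picture shows an even gap all round. The tilt fitted from it is about 2.1 mm edge to edge, larger than the touch readings suggest. That fit is weak, and it still falls within 3 mm.
- **Drift and the rest:** The pictures show the drift upright with its collar on the stand. I touched nothing else, and the final pictures show the strainer and pliers where they lay. I did not check the spanner separately at the end.

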